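# Sweep the loose erasers and sharpener into the mesh tray

## Robot

A 6-joint arm with a two-finger parallel gripper is mounted at the origin on the work surface. World frame = base frame: x ahead of the robot, y to its left, z up, the work surface at z = 0. Lengths are in m, angles in rad, forces in N, time in s.
With the tool pointing down it reaches from about 0.425 to 0.95 m from the base axis. Payload 3.5 kg.
Tool frame: the origin (TCP) lies at the very end of the fingers, on their centre line; the grasp point (between the pads) lies 19 mm behind it (ctrl.pinch_z is the distance from the TCP to the grasp point, in m); z points along the fingers, y is the line along which they close (so a half turn about z gives the same grasp; the last joint's range is limited). The gripper opens to 85 mm and grips with 20 to 120 N. Pads are 22 mm wide; open, the fingers measure 114 mm over their backs; the gripper's body (76 mm by 85 mm) begins 54 mm behind the grasp point. The pads swing forward as they close: fully open they stand 13 mm farther back than shut.
Start: joints at [-1.392, 0.286, 1.577, -0, 1.279, -0.15], TCP at [0.218, -0.639, 0.195] pointing down, gripper open.
Joint ranges: [-2.77, 2.77], [-0.9, 2.22], [0.21, 2.48], [-1.53, 4.67], [0.24, 2.81], [-2.84, 2.84]. Speed limits (rad/s): [2.79, 2.79, 3.14, 3.14, 3.14, 3.14].

## Interface

Orientations are given as a unit quaternion [x, y, z, w].
In Python, from plant import ctrl gives the robot as it stands. The module is installed in compiled form; this text tells all that it offers.
- The arm moves only by the shell command python3 -m crank 'ROWS' [OPENING] [FORCE]. ROWS is JSON, a list of rows, each a list of 6 numbers: the shift along the tool's x, y, z in cm, then the turn, a rotation vector about the tool's x, y, z in rad. In form: [[tx, ty, tz, rx, ry, rz], ...]. A call has 1 to 10 rows; each row is the pose to reach, as a shift and turn from the pose commanded when the call began, along the tool's axes at that moment; what a row does not reach only later rows make up. A row lasts 1/10 s, in which the tool goes at most 50 mm and 8.59 degrees, less where a joint would pass 70% of its speed; a pose out of reach is approached as far as the arm can. A call with a gripper value outside its range is refused whole. OPENING is the opening, from 0 (shut) to 1 (fully open), set as the call begins (- or left out, the last holds). The fingers move at their own pace and stop on an object; FORCE is the grip in N (left out, the last holds). Time passes only in rows, so rows that repeat a pose let the fingers close. It gives the time, the measured TCP pose, the force, the opening and the grip force at its end, in the units of the state.
- ctrl.get_state(): the state, without advancing time (a new reading comes with each control period).
- ctrl.read_camera(name): name is "scene" or "top" or "wrist"; returns (picture, depth): 384x512x3 uint8, blue, green, red; 384x512 float32, m along the optical axis (not along the pixel's ray), 0 where there is no reading.
- ctrl.camera_info(name): a dict with "K" (3x3 intrinsics, pixels), "origin" and "orientation" of the camera in the world. Camera axes: x right, y down, z forward; pixel columns grow to the right and rows downward; lengths in m; the calibration is good to about 2 mm. A picture is of the moment at which its call begins: read the wrist's pose just before it. camera_info takes no time and is no camera call; for the wrist camera it gives the pose at the moment of the call.
- ctrl.sign_off(): hands the job in; it is judged then, once.
The state is a dict: "time": time; "qpos": joint angles; "dq": joint speeds; "joint_efforts": joint torques, N m; "eef_pos": TCP position; "tcp_rot": TCP orientation; "contact_force": force on the tool from outside, world axes, zero at the start; "wrist_torque": the same for the moment, N m; "opening": opening from 0.0 (shut) to 1.0 (fully open); "finger_force": force on a finger pad.
Only numpy, scipy, OpenCV 4.12 (cv2) and the standard library are available. Lean on these libraries where they do the work, as an engineer would, in place of code of your own. Each camera call takes 0.05 s, during which the arm holds its last target. There are 200 camera calls.

## Task

With the gripper's fingers closed, sweep the two erasers and the pencil sharpener across the desk and in through the open side of the mesh tray, until each lies wholly inside the tray. Slide them along the desk only: never pick up or lift them. Do not shove the tray out of its place, and leave the mug, the eyeglass case and the pen cup where they are.

Things in the scene. Friction and masses are not known exactly. Their poses are not given: they have to be found in the camera images.
- tray: Low steel-mesh tray, 220 (x) by 160 (y) mm, loose, 0.7 kg. Walls 50 mm high, 3 mm thick on three sides; its -y side is open, with no lip, and its sheet floor is so thin that things slide in along the desk. Origin: centre of its underside; open edge at its y = -80 mm, back wall at +80 mm. The open side looks to world -y (yaw within 0.3 rad), towards the loose bits.
- eraser_a: White block eraser in a grey paper sleeve, 52 (x) by 23 (y) by 14 (z) mm, 15 to 35 g, lying flat and loose on the desk, its length roughly along world x (yaw within 0.6 rad), so a long side faces the tray's mouth. Origin: centre of its underside.
- eraser_b: A second eraser, the same as eraser_a in every way, lying elsewhere on the desk, likewise turned by up to 0.6 rad.
- sharpener: Small metal wedge pencil sharpener, 28 (x) by 18 (y) by 14 (z) mm, 15 to 31 g, lying flat and loose on the desk at any yaw. Origin: centre of its underside.
- eraser_a_end1 (a point): Middle of the +x end face of eraser_a, 26 mm from its centre along its length, 7 mm above its underside.
- eraser_a_end2 (a point): Middle of the -x end face of eraser_a, 26 mm from its centre along its length, 7 mm above its underside.
- eraser_b_end1 (a point): Middle of the +x end face of eraser_b, 26 mm from its centre along its length, 7 mm above its underside.
- eraser_b_end2 (a point): Middle of the -x end face of eraser_b, 26 mm from its centre along its length, 7 mm above its underside.
- mug: Pale pink ceramic mug, 82 mm wide and 92 mm high, with a handle, standing on a round wooden coaster (100 mm wide, 8 mm thick) to the robot's right of the loose bits, past the eyeglass case; leave alone. Origin: centre of its underside.
- glasses_case: Black plastic eyeglass case, shut, 160 (x) by 62 (y) by 40 (z) mm, loose on the desk to the robot's right of the loose bits; leave alone. Origin: centre of its underside.
- pen_cup: Round steel-mesh pen cup, 80 mm wide and 100 mm high, with pens standing out to 160 mm, loose on the desk beyond the loose bits; leave alone. Origin: centre of its underside.

How it is judged:
At the end, for the whole second after the job is handed in: Both ends of each eraser lie inside the tray's outline and the sharpener's centre at least 8 mm past its open edge, all at rest and less than 15 mm up; the tray is within 30 mm, and mug, eyeglass case and pen cup within 20 mm, of their starts (y of eraser_a_end1 in the frame of tray between -0.08 and 0.08 m and x of eraser_a_end1 in the frame of tray between -0.11 and 0.11 m and y of eraser_a_end2 in the frame of tray between -0.08 and 0.08 m and x of eraser_a_end2 in the frame of tray between -0.11 and 0.11 m and y of eraser_b_end1 in the frame of tray between -0.08 and 0.08 m and x of eraser_b_end1 in the frame of tray between -0.11 and 0.11 m and y of eraser_b_end2 in the frame of tray between -0.08 and 0.08 m and x of eraser_b_end2 in the frame of tray between -0.11 and 0.11 m and y of sharpener in the frame of tray between -0.072 and 0.08 m and x of sharpener in the frame of tray between -0.11 and 0.11 m and linear speed of each of eraser_a, eraser_b, sharpener below 0.02 m/s and height (world z) of each of eraser_a, eraser_b, sharpener below 0.015 m and distance of tray from where it was at the start of the episode below 0.03 m and distance of each of mug, glasses_case, pen_cup from where it was at the start of the episode below 0.02 m); the robot touches nothing.
It fails at once if an eraser or the sharpener is lifted 15 mm or more off the desk (height (world z) of any of eraser_a, eraser_b, sharpener above 0.015 m).
It fails at once if the tray is shoved more than 30 mm (distance of tray from where it was at the start of the episode above 0.03 m).
It fails at once if the mug is moved more than 20 mm (distance of mug from where it was at the start of the episode above 0.02 m).
It fails at once if the eyeglass case is moved more than 20 mm (distance of glasses_case from where it was at the start of the episode above 0.02 m).
It fails at once if the pen cup is moved more than 20 mm (distance of pen_cup from where it was at the start of the episode above 0.02 m).
It also fails if it takes over 72 s, if anything falls off the work surface, if the arm or the gripper's body presses on something with over 40 N, if the wrist force passes 120 N, or if a joint passes its speed limit or range.

## Working session

There is one attempt and no reset: what is moved stays moved. The work goes in short steps, Python scripts to look and compute and a shell command to move; the robot and the scene stay as the last step left them, time stands still between calls to the robot, and variables do not carry over. Pictures are saved under pics/ and viewed, at most 10 in all, crops included, and the job is handed in when it is done.

```bash
mkdir -p pics; cat > h.py <<'E'
import numpy as np,cv2
from scipy.spatial.transform import Rotation as R
from plant import ctrl
def cam(n):
    i=ctrl.camera_info(n); p,d=ctrl.read_camera(n); return p,d,i
def ray(i,u,v,z=0.0):
    K=np.array(i["K"]);r=R.from_quat(i["orientation"]).as_matrix() if np.size(i["orientation"])==4 else np.array(i["orientation"])
    d=r@np.linalg.inv(K)@np.array([u,v,1.]);o=np.array(i["origin"]);return o+d*(z-o[2])/d[2]
E
python3 - <<'E'
from h import *
for n in("top","scene"):
    p,d,i=cam(n);cv2.imwrite(f"pics/{n}0.png",cv2.resize(p,(768,576)));np.save(n+"d.npy",d);print(n,i)
s=ctrl.get_state();print(s)
E
```

```text
top {'K': array([[360.95356375,   0.        , 250.24318244],
       [  0.        , 360.95356375, 193.17232103],
       [  0.        ,   0.        ,   1.        ]]), 'origin': array([ 0.49340827, -0.08027355,  0.86571019]), 'orientation': array([ 0.70811687, -0.70356803,  0.02697523, -0.05324343])}
scene {'K': array([[451.86721747,   0.        , 251.15484248],
       [  0.        , 451.86721747, 187.2586529 ],
       [  0.        ,   0.        ,   1.        ]]), 'origin': array([1.30683707, 0.31153786, 0.86443381]), 'orientation': array([ 0.47452309,  0.79616526, -0.3205358 , -0.19546231])}
{'time': 0.1, 'qpos': array([-1.39201013e+00,  2.87117332e-01,  1.57804925e+00, -3.91765799e-05,
        1.27859469e+00, -1.49962886e-01]), 'dq': array([ 0.00018899, -0.00339396, -0.00278307,  0.00050239,  0.00101595,
        0.00174947]), 'joint_efforts': array([ 9.42754559e-04, -4.07291687e+01, -2.93700027e+01, -1.66619411e-04,
        3.42518397e-03, -2.81498195e-06]), 'eef_pos': array([ 0.21784939, -0.63816162,  0.19394864]), 'tcp_rot': array([ 9.86519388e-01,  1.63640827e-01, -3.43760606e-05, -1.08392665e-03]), 'contact_force': array([ 0.44709713, -0.0022466 , -0.61741712]), 'wrist_torque': array([-0.04793023, -0.01005417,  0.01392686]), 'finger_force': 0.0, 'opening': 1.0024644756876142}
```

View pics/top0.png

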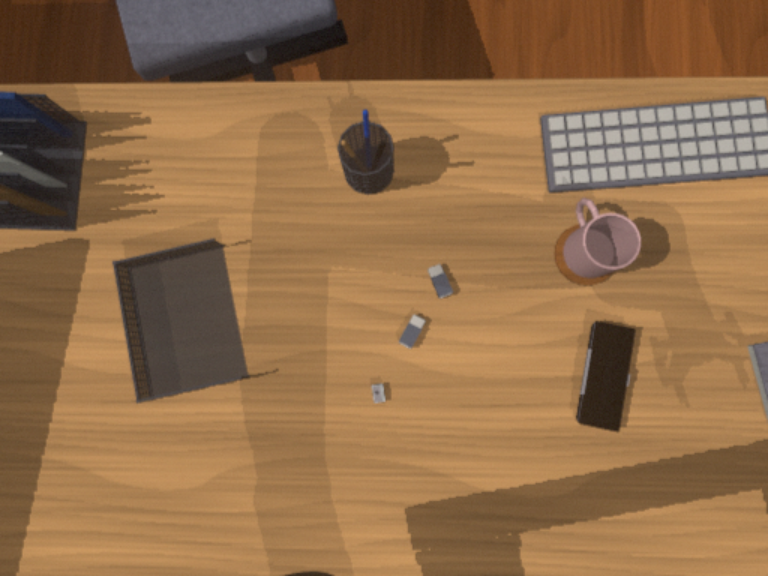

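The top view (768x576) shows the tray at about (180,320) with its mouth facing right. The erasers are at about (440,281) and (413,331), the sharpener at (378,393), the pen cup at (367,158), the case at (606,376) and the mug at (605,245).

```bash
python3 - <<'E'
from h import *
i=ctrl.camera_info("top")
P=dict(b_far=(440,281),b_w=(434,266),b_e=(448,296),a=(413,331),a_e1=(419,317),a_e2=(406,345),sh=(378,393))
for k,(u,v) in P.items(): print(k,ray(i,u/1.5,v/1.5,.014)[:2].round(3))
for k,(u,v) in dict(open_far=(217,240),open_near=(246,378),back_far=(115,263),back_near=(138,400)).items(): print(k,ray(i,u/1.5,v/1.5,0)[:2].round(3),ray(i,u/1.5,v/1.5,.05)[:2].round(3))
p,_=ctrl.read_camera("top")
c=cv2.resize(p[140:280,60:320],None,fx=3,fy=3,interpolation=cv2.INTER_CUBIC);cv2.imwrite("pics/crop.png",c)
for n,(u,v) in dict(cup=(367,175),mug=(600,255),case_=(606,376)).items(): print(n,ray(i,u/1.5,v/1.5,.05)[:2].round(3))
E
```

```text
b_far [ 0.605 -0.15 ]
b_w [ 0.629 -0.141]
b_e [ 0.581 -0.163]
a [ 0.526 -0.108]
a_e1 [ 0.548 -0.117]
a_e2 [ 0.504 -0.097]
sh [ 0.429 -0.054]
open_far [0.673 0.214] [0.663 0.197]
open_near [0.45  0.158] [0.452 0.144]
back_far [0.635 0.382] [0.626 0.356]
back_near [0.413 0.331] [0.418 0.307]
cup [ 0.766 -0.035]
mug [ 0.64  -0.387]
case_ [ 0.46  -0.389]
```

View pics/crop.png

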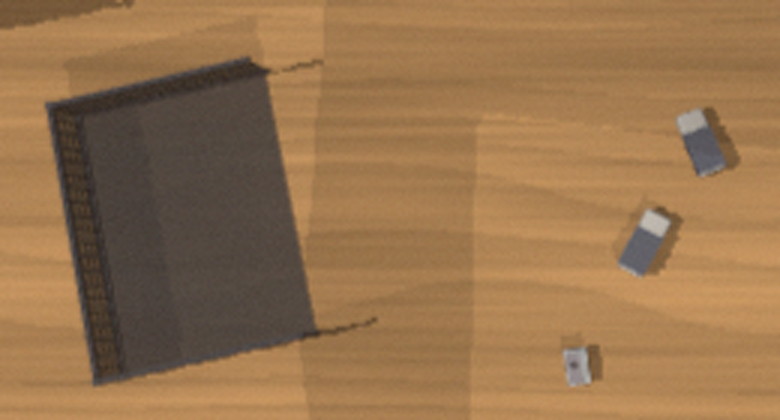

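```bash
cat >> h.py <<'E'
C=np.array([.54,.251]);TY=.24
def t2w(x,y): c,s=np.cos(TY),np.sin(TY);return C+[c*x-s*y,s*x+c*y]
def w2t(x,y): c,s=np.cos(TY),np.sin(TY);d=np.array([x,y])-C;return np.array([c*d[0]+s*d[1],-s*d[0]+c*d[1]])
def go(x,y,z,yaw):
    "shift (cm) and rotvec to get tool to x,y,z, pointing down, tool x at world yaw"
    s=ctrl.get_state();r0=R.from_quat(s["tcp_rot"])
    r1=R.from_euler("z",yaw)*R.from_euler("x",np.pi)
    print("row",(r0.inv().apply(np.array([x,y,z])-s["eef_pos"])*100).round(2),(r0.inv()*r1).as_rotvec().round(3),"t",round(s["time"],2))
E
python3 - <<'E'
from h import *
go(.434,-.088,.12,np.pi/2+.07)
E
```

```text
row [ 38.22 -45.09   7.51] [-1.000e-03 -1.000e-03 -1.312e+00] t 0.15
```

```bash
R='[38.2,-45.1,7.5,0,0,-1.312]'; python3 -m crank '[[38.2,-45.1,7.5,0,0,-1.312],[38.2,-45.1,7.5,0,0,-1.312],[38.2,-45.1,7.5,0,0,-1.312],[38.2,-45.1,7.5,0,0,-1.312],[38.2,-45.1,7.5,0,0,-1.312],[38.2,-45.1,7.5,0,0,-1.312],[38.2,-45.1,7.5,0,0,-1.312],[38.2,-45.1,7.5,0,0,-1.312],[38.2,-45.1,7.5,0,0,-1.312],[38.2,-45.1,7.5,0,0,-1.312]]' 0; python3 -c "
from h import *
go(.434,-.088,.10,np.pi/2+.07)"
```

```text
time: 1.15
eef_pos: [0.3994, -0.1751, 0.132]
tcp_rot: [0.681, 0.732, 0.0, 0.0]
contact_force: [0.6, 0.3, 0.1]
opening: -0.001
finger_force: 0.0
row [8.44 4.07 3.2 ] [0.    0.    0.001] t 1.15
```

```bash
python3 -m crank '[[4.2,2.0,1.6,0,0,0],[8.4,4.1,3.2,0,0,0],[8.4,4.1,3.2,0,0,0],[8.4,4.1,3.2,0,0,0]]'; python3 - <<'E'
from h import *
p,d,i=cam("wrist");cv2.imwrite("pics/w1.png",cv2.resize(p,(768,576)));print(i["origin"])
np.save("wK.npy",[0])
for u,v in[(0,0),(511,0),(0,383),(511,383),(256,192)]:print(u,v,ray(i,u,v,.014)[:2].round(3))
go(.432,-.088,.004,np.pi/2+.07)
import pickle;pickle.dump(i,open("w1.pkl","wb"))
E
```

```text
time: 1.55
eef_pos: [0.4339, -0.0893, 0.0997]
tcp_rot: [0.681, 0.733, -0.0, -0.001]
contact_force: [-0.6, -1.3, -0.3]
opening: -0.002
finger_force: 0.0
[ 0.427699   -0.01386451  0.28045406]
0 0 [0.232 0.04 ]
511 0 [0.613 0.068]
0 383 [ 0.171 -0.335]
511 383 [ 0.729 -0.294]
256 192 [ 0.435 -0.096]
row [ 0.27 -0.2   9.63] [-0.     0.     0.001] t 1.6
```

View pics/w1.png

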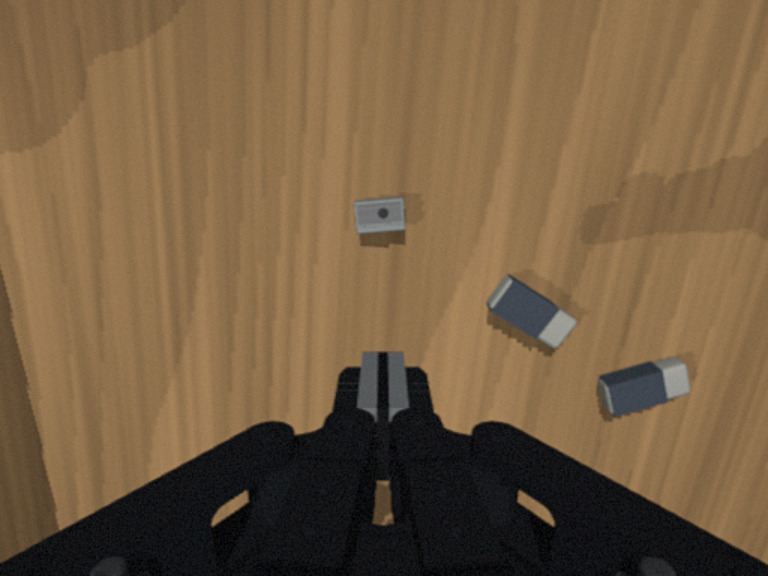

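The wrist view shows the sharpener ahead of the closed fingers at (380,215), eraser a at (531,312) and eraser b at (645,386). The fingertips are at (383,355).

```bash
python3 - <<'E'
from h import *
import pickle;i=pickle.load(open("w1.pkl","rb"))
for n,(u,v) in dict(sh=(380,213),shl=(355,216),shr=(404,213),a=(531,308),a1=(567,332),a2=(499,287),b=(645,383),b1=(688,374),b2=(603,396)).items():print(n,ray(i,u/1.5,v/1.5,.012)[:2].round(3))
E
```

```text
sh [ 0.429 -0.052]
shl [ 0.415 -0.055]
shr [ 0.443 -0.051]
a [ 0.524 -0.103]
a1 [ 0.549 -0.117]
a2 [ 0.503 -0.091]
b [ 0.605 -0.148]
b1 [ 0.63  -0.139]
b2 [ 0.58  -0.159]
```

```bash
python3 -m crank '[[0.0,-0.2,4.8,0,0,0],[0.0,-0.2,9.0,0,0,0],[0.0,-0.2,9.6,0,0,0],[0.0,-0.2,9.6,0,0,0]]'; python3 -c "
from h import *
e=t2w(-.06,-.02);print(e);go(e[0],e[1]-.022,.004,np.pi/2+.07)"
```

```text
time: 2.0
eef_pos: [0.4314, -0.0916, 0.0039]
tcp_rot: [0.683, 0.731, -0.0, -0.001]
contact_force: [0.7, -0.6, 0.3]
opening: 0.0
finger_force: 0.0
[0.48647377 0.21731108]
row [2.825e+01 7.430e+00 1.000e-02] [-0.002 -0.001 -0.002] t 2.0
```

```bash
python3 -m crank '[[1.5,-0.2,0,0,0,0],[2.5,-0.2,0,0,0,0],[3.5,-0.1,0,0,0,0.02],[4.8,0.1,0,0,0,0.04],[6.2,0.4,0,0,0,0.06],[7.6,0.7,0,0,0,0.09],[9.0,1.1,0,0,0,0.12],[10.4,1.5,0,0,0,0.15],[11.8,1.9,0,0,0,0.18],[13.2,2.3,0,0,0,0.2]]'; python3 - <<'E'
from h import *
p,d,i=cam("top");cv2.imwrite("pics/t1.png",cv2.resize(p[130:300,60:330],None,fx=2.9,fy=2.9,interpolation=cv2.INTER_CUBIC))
p,d,i=cam("wrist");cv2.imwrite("pics/w2.png",cv2.resize(p,(768,576)))
import pickle;pickle.dump(i,open("w1.pkl","wb"))
e=t2w(-.06,-.02);go(e[0],e[1]-.022,.004,np.pi/2-.13)
E
```

```text
time: 3.0
eef_pos: [0.4471, 0.0441, 0.0062]
tcp_rot: [0.752, 0.66, 0.001, 0.001]
contact_force: [-0.1, 0.0, 0.0]
opening: 0.0
finger_force: 0.0
row [15.47  1.99  0.22] [ 0.004 -0.     0.003] t 3.1
```

View pics/w2.png

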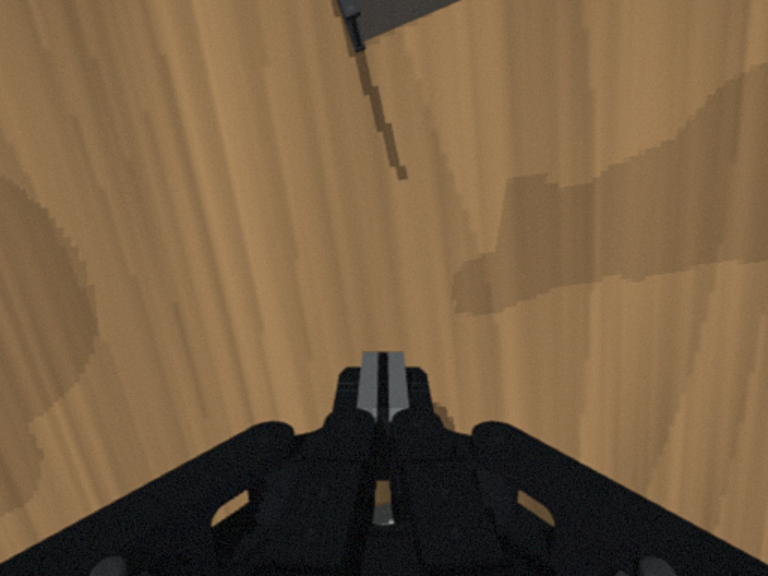

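The wrist view shows no sharpener ahead of the fingertips. Something light shows through the gap at (383,515), so the fingers may have ridden over it. I'll check the top view.

View pics/t1.png

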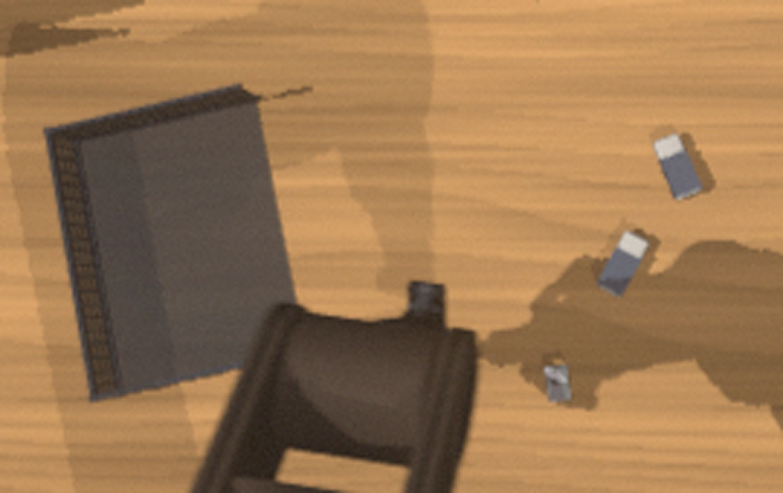

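The top view shows the sharpener still at its start, crop (558,381), and both erasers untouched. Near minimum reach, the arm must have cut the move short and gone over it. I'll retry with the tool leaning so the wrist sits farther out.

```bash
sed -i 's/def go(x,y,z,yaw)/def go(x,y,z,yaw,tilt=0.)/; s/\*R.from_euler("x",np.pi)/*R.from_euler("x",np.pi)*R.from_euler("x",tilt)/' h.py; python3 - <<'E'
from h import *
print(ctrl.get_state()["qpos"].round(2))
go(.429,-.092,.08,np.pi/2+.0,.25)
i=ctrl.camera_info("top");print(ray(i,60+558/2.9,130+381/2.9,.014))
E
```

```text
[-0.13  0.04  2.25  0.    0.85 -0.  ]
row [-13.76  -0.05  -7.4 ] [ 0.253 -0.016 -0.126] t 3.1
[ 0.4308066  -0.05456501  0.014     ]
```

```bash
python3 -m crank '[[0,0,-4,0.1,0,0],[-1,0,-7.4,0.2,0,0],[-5,0,-7.4,0.253,-0.016,-0.06],[-9.5,0,-7.4,0.253,-0.016,-0.126],[-13.8,0,-7.4,0.253,-0.016,-0.126],[-13.8,0,-7.4,0.253,-0.016,-0.126],[-13.8,0,-7.4,0.253,-0.016,-0.126]]'; python3 -c "
from h import *
go(.429,-.092,.008,np.pi/2,.25);print(ctrl.get_state()['qpos'].round(2))"
```

```text
time: 3.8
eef_pos: [0.4282, -0.0947, 0.0791]
tcp_rot: [0.703, 0.7, -0.089, -0.089]
contact_force: [0.1, -0.2, 0.2]
opening: 0.006
finger_force: 0.0
row [0.28 1.85 6.87] [-0.002 -0.001 -0.005] t 3.8
[-0.39  0.06  2.08 -0.1   1.24 -0.34]
```

```bash
python3 -m crank '[[0.2,0.9,3.5,0,0,0],[0.3,1.8,6.8,0,0,0],[0.3,1.8,6.8,0,0,0],[1.5,1.8,6.8,0,0,0],[2.5,1.8,6.8,0,0,0],[3.3,1.9,6.8,0,0,0]]'; python3 -c "
from h import *
go(.429,-.04,.008,np.pi/2,.25);print(ctrl.get_state()['qpos'].round(2))"
```

```text
time: 4.4
eef_pos: [0.4309, -0.0601, 0.0095]
tcp_rot: [0.702, 0.701, -0.088, -0.088]
contact_force: [-0.2, -0.3, -0.7]
opening: -0.002
finger_force: 0.0
row [ 2.01 -0.15  0.19] [-0.     0.    -0.002] t 4.4
[-0.32  0.17  2.11 -0.09  1.1  -0.27]
```

```bash
python3 -m crank '[[1.2,0.0,0.15,0,0,0],[2.4,0.1,0.1,0,0,0],[3.6,0.2,0.05,0,0,0.01],[4.8,0.4,0,0,0,0.02],[6.0,0.6,-0.05,0,0,0.03]]'; python3 - <<'E'
from h import *
p,d,i=cam("wrist");cv2.imwrite("pics/w3.png",cv2.resize(p,(512,384)))
p,d,i=cam("top");cv2.imwrite("pics/t3.png",cv2.resize(p[130:300,60:330],None,fx=2.9,fy=2.9,interpolation=cv2.INTER_CUBIC))
e=t2w(-.06,-.02);go(e[0],e[1]-.022,.008,np.pi/2-.1,.25)
E
```

```text
time: 4.9
eef_pos: [0.4358, 0.0001, 0.007]
tcp_rot: [0.713, 0.69, -0.09, -0.088]
contact_force: [-0.7, -0.1, -0.2]
opening: -0.004
finger_force: 0.0
row [19.64  4.27 -1.37] [-0.003  0.024  0.066] t 5.0
```

View pics/w3.png

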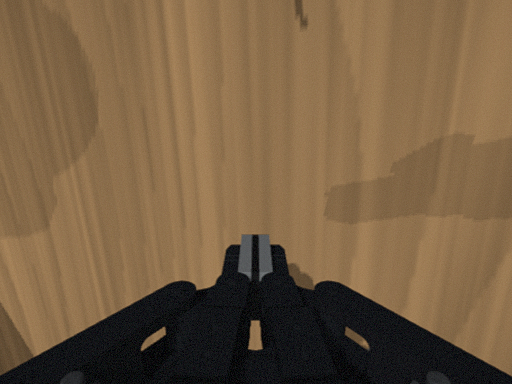

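The wrist view shows nothing in front of the tip at (255,235), so I'll check the top view.

```bash
python3 - <<'E'
import cv2;a=cv2.imread("pics/t3.png");cv2.imwrite("pics/t3c.png",a)
E
```

```text
(no output)
```

View pics/t3.png

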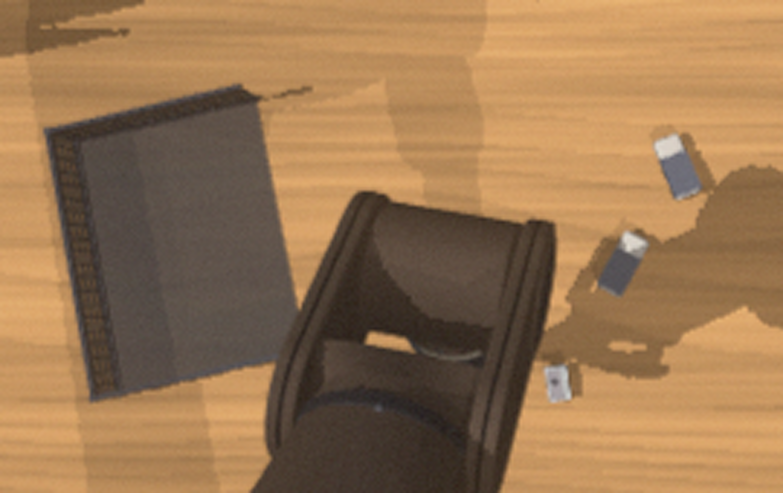

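The sharpener still hasn't moved, at crop (558,383). I'll measure the real fingertip position from wrist depth, and read the sharpener's depth.

```bash
python3 - <<'E'
from h import *
def pt(i,d,u,v):
    z=d[v,u];return (R.from_quat(i["orientation"]).apply(np.linalg.inv(i["K"])@[u*z,v*z,z])+i["origin"]).round(3)
s=ctrl.get_state()["eef_pos"];p,d,i=cam("wrist")
print("tcp",s)
for u,v in[(250,236),(250,240),(250,250),(262,240),(255,225),(255,215),(200,150)]:print(u,v,pt(i,d,u,v))
p,d,i=cam("top")
for dv in range(-6,7,2):print([float(pt(i,d,252+du,262+dv)[2]) for du in range(-6,7,2)])
print(pt(i,d,200,200),pt(i,d,252,262))
E
```

```text
tcp [4.35736237e-01 3.37764779e-04 6.87657012e-03]
250 236 [0.443 0.012 0.05 ]
250 240 [0.445 0.012 0.054]
250 250 [0.447 0.012 0.064]
262 240 [0.45  0.012 0.053]
255 225 [ 0.433 -0.004  0.001]
255 215 [0.433 0.003 0.002]
200 150 [0.399 0.044 0.002]
[-0.001, 0.001, 0.001, 0.011, 0.011, 0.001, -0.001]
[-0.0, 0.012, 0.013, 0.015, 0.014, -0.001, 0.0]
[0.001, 0.012, 0.015, 0.016, 0.012, 0.0, -0.001]
[0.001, -0.002, 0.014, 0.014, 0.014, 0.011, -0.001]
[0.0, -0.001, 0.011, 0.014, 0.011, 0.013, -0.0]
[-0.0, 0.001, 0.013, 0.014, 0.013, 0.013, 0.001]
[-0.003, -0.0, 0.01, 0.012, 0.008, 0.001, 0.002]
[0.548 0.022 0.29 ] [ 0.429 -0.054  0.014]
```

```bash
python3 - <<'E'
from h import *
s=ctrl.get_state();r=R.from_quat(s["tcp_rot"]);p,d,i=cam("wrist")
K=i["K"];Rc=R.from_quat(i["orientation"])
def tool(u,v):
    z=d[v,u];return (r.inv().apply(Rc.apply(np.linalg.inv(K)@[u*z,v*z,z])+i["origin"]-s["eef_pos"])*1000).round(0)
print("cam in tool mm",(r.inv().apply(i["origin"]-s["eef_pos"])*1000).round(),K[0,0])
for v in range(228,384,8):print(v,[(tool(u,v).tolist(),p[v,u].tolist()) for u in(248,263)])
ps,ds,j=cam("scene")
Rj=R.from_quat(j["orientation"]);v,u=np.mgrid[0:384,0:512]
P=Rj.apply((np.linalg.inv(j["K"])@np.stack([u*ds,v*ds,ds]).reshape(3,-1)).T)+j["origin"]
T=r.inv().apply(P-s["eef_pos"])*1000
m=(np.abs(T[:,0])<30)&(np.abs(T[:,1])<30)&(P[:,2]>.005)&(T[:,2]>-120)
print("scene pts",m.sum());T=T[m];
for a in range(-120,20,10):
    q=T[(T[:,2]>=a)&(T[:,2]<a+10)]
    if len(q):print(a,len(q),q.min(0).round(),q.max(0).round())
w=Rj.inv().apply(s["eef_pos"]-j["origin"]);px=j["K"]@w/w[2];print(px)
x,y=int(px[0]),int(px[1]);cv2.imwrite("pics/s.png",cv2.resize(ps[max(0,y-80):y+40,max(0,x-80):x+80],None,fx=4,fy=4))
E
```

```text
cam in tool mm [  76.   -1. -180.] 314.0620392476652
228 [([-7.0, -6.0, 6.0], [84, 117, 150]), ([-6.0, 4.0, 5.0], [77, 107, 138])]
236 [([12.0, -5.0, -44.0], [97, 92, 91]), ([11.0, 3.0, -44.0], [93, 93, 89])]
244 [([11.0, -4.0, -52.0], [98, 94, 92]), ([12.0, 2.0, -53.0], [96, 91, 90])]
252 [([12.0, -4.0, -60.0], [91, 89, 86]), ([11.0, 2.0, -59.0], [96, 94, 92])]
260 [([11.0, -4.0, -66.0], [93, 92, 88]), ([12.0, 2.0, -67.0], [94, 93, 88])]
268 [([12.0, -4.0, -73.0], [95, 91, 88]), ([11.0, 2.0, -73.0], [90, 84, 84])]
276 [([9.0, -4.0, -74.0], [97, 94, 93]), ([12.0, 2.0, -80.0], [40, 39, 39])]
284 [([13.0, -4.0, -85.0], [30, 22, 16]), ([12.0, 1.0, -85.0], [23, 27, 22])]
292 [([10.0, -4.0, -87.0], [15, 16, 9]), ([13.0, 1.0, -90.0], [9, 8, 13])]
300 [([6.0, -4.0, -86.0], [9, 6, 8]), ([11.0, 1.0, -92.0], [21, 19, 13])]
308 [([2.0, -4.0, -84.0], [7, 6, 2]), ([7.0, 1.0, -91.0], [23, 17, 18])]
316 [([-0.0, -4.0, -86.0], [17, 18, 11]), ([-1.0, 2.0, -85.0], [20, 18, 18])]
324 [([-4.0, -4.0, -86.0], [16, 20, 10]), ([-3.0, 2.0, -86.0], [16, 6, 5])]
332 [([-8.0, -4.0, -85.0], [14, 8, 6]), ([-7.0, 
[... 236 characters left out ...]
 -116.0], [32, 29, 31])]
364 [([12.0, -3.0, -118.0], [29, 27, 14]), ([12.0, 1.0, -118.0], [27, 25, 26])]
372 [([11.0, -3.0, -120.0], [21, 18, 21]), ([11.0, 1.0, -121.0], [20, 20, 17])]
380 [([13.0, -3.0, -124.0], [18, 17, 15]), ([11.0, 1.0, -123.0], [21, 16, 14])]
scene pts 139
-120 24 [  10.  -16. -120.] [  17.   24. -111.]
-110 19 [   7.  -16. -109.] [  17.   18. -101.]
-100 21 [ -8. -22. -99.] [ 15.  29. -90.]
-90 30 [-10. -24. -90.] [ 13.  28. -81.]
-80 7 [  7.  -6. -80.] [ 14.  13. -71.]
-70 8 [  6.  -3. -67.] [ 11.  12. -61.]
-60 12 [ -3.  -4. -60.] [ 11.  17. -51.]
-50 16 [ -3.  -3. -49.] [ 11.  14. -40.]
-40 2 [  6.   6. -37.] [  9.   6. -34.]
[298.41348796 165.710538     1.        ]
```

View pics/s.png

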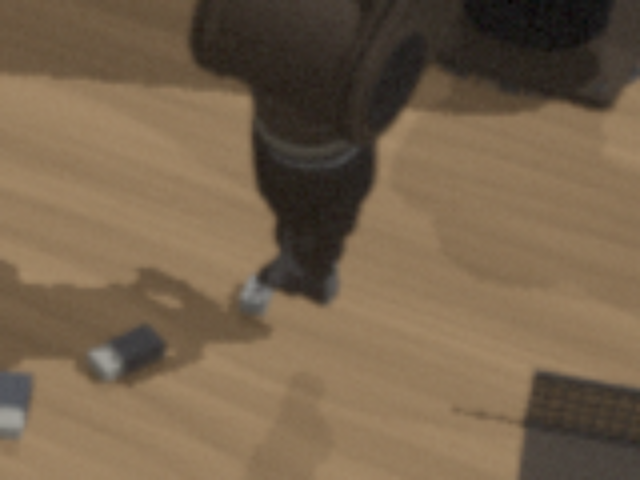

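Both cameras agree: the finger ends are about 42 mm short of the reported TCP, and the shadow stands clear of the tip. So all my sweeps passed above the sharpener. I'll put that offset into the helper and confirm it with a gentle descent.

```bash
sed -i 's/np.array(\[x,y,z\])-s\["eef_pos"\])/np.array([x,y,z])+OFF*r1.apply([0,0,1])-s["eef_pos"])/; s/^def go/OFF=.042\ndef go/' h.py; python3 -c "
from h import *
go(.429,-.092,.06,np.pi/2,.25);go(.429,-.092,.008,np.pi/2,.25)"
```

```text
row [-9.13 -1.66 -0.79] [-0.003 -0.001 -0.033] t 5.2
row [-9.09 -0.36  4.24] [-0.003 -0.001 -0.033] t 5.2
```

```bash
python3 -m crank '[[-4,-1.7,-0.8,0,0,-0.03],[-9.1,-1.7,-0.8,0,0,-0.03],[-9.1,-1.7,-0.8,0,0,-0.03],[-9.1,-1.0,1.8,0,0,-0.03],[-9.1,-0.5,3.4,0,0,-0.03],[-9.1,-0.5,3.4,0,0,-0.03]]'; python3 -c "
from h import *
go(.429,-.092,.008,np.pi/2,.25);print(ctrl.get_state()['qpos'].round(2))"
```

```text
time: 5.8
eef_pos: [0.417, -0.0911, -0.0263]
tcp_rot: [0.703, 0.7, -0.09, -0.092]
contact_force: [-0.2, 0.2, 0.1]
opening: 0.003
finger_force: 0.0
row [-0.09  0.32  0.58] [-0.008 -0.003 -0.004] t 5.8
[-0.39  0.23  2.13 -0.11  1.02 -0.32]
```

```bash
python3 -m crank '[[0,0.2,0.4,0,0,0],[0,0.3,0.6,0,0,0],[1.2,0.3,0.6,0,0,0],[2.2,0.3,0.6,0,0,0],[3.2,0.3,0.6,0,0,0],[4.2,0.3,0.6,0,0,0]]'; python3 - <<'E'
from h import *
p,d,i=cam("wrist");cv2.imwrite("pics/w4.png",np.hstack([p[150:280,150:360],cv2.resize(cam("top")[0][230:295,200:305],(210,130))]))
e=t2w(-.06,-.02);go(e[0],e[1]-.022,.008,np.pi/2-.1,.25);go(.429,-.05,.008,np.pi/2,.25)
# sharpener: top point blob ahead of finger
s=ctrl.get_state();r=R.from_quat(s["tcp_rot"]);v,u=np.mgrid[0:384,0:512]
P=R.from_quat(i["orientation"]).apply((np.linalg.inv(i["K"])@np.stack([u*d,v*d,d]).reshape(3,-1)).T)+i["origin"]
T=r.inv().apply(P-s["eef_pos"])*1000
m=(P[:,2]>.008)&(P[:,2]<.02)&(np.abs(T[:,1])<40)&(T[:,0]>5)&(T[:,0]<60);print(m.sum(),T[m].min(0).round() if m.any() else 0,T[m].max(0).round() if m.any() else 0)
E
```

```text
time: 6.4
eef_pos: [0.421, -0.0487, -0.0306]
tcp_rot: [0.702, 0.701, -0.089, -0.089]
contact_force: [-0.2, -0.7, 1.0]
opening: -0.002
finger_force: 0.1
row [24.49  5.39 -1.2 ] [-0.004  0.024  0.096] t 6.5
row [-0.16 -0.15  0.23] [-0.004 -0.001 -0.001] t 6.5
2733 [  6. -16. -55.] [ 30.  12. -37.]
```

The sharpener now sits against the finger face, centred (tool y −14 to 12 mm), so I'll keep sweeping.

```bash
python3 -m crank '[[1.2,0.05,0.15,0,0,0],[2.4,0.2,0.1,0,0,0.01],[3.6,0.4,0.05,0,0,0.02],[4.9,0.7,0,0,0,0.03],[6.2,1.0,-0.1,0,0,0.04],[7.5,1.3,-0.2,0,0,0.05],[8.8,1.6,-0.25,0,0,0.06],[10.1,1.9,-0.3,0,0,0.07],[11.4,2.2,-0.4,0,0,0.08],[12.4,2.4,-0.45,0,0,0.09]]'; cat >> h.py <<'E'
def ahead():
    s=ctrl.get_state();p,d,i=cam("wrist");r=R.from_quat(s["tcp_rot"]);v,u=np.mgrid[0:384,0:512]
    P=R.from_quat(i["orientation"]).apply((np.linalg.inv(i["K"])@np.stack([u*d,v*d,d]).reshape(3,-1)).T)+i["origin"]
    T=r.inv().apply(P-s["eef_pos"])*1000
    m=(P[:,2]>.009)&(P[:,2]<.02)&(np.abs(T[:,1])<50)&(T[:,0]>12)&(T[:,0]<60)
    if not m.any():print("none ahead");return
    T=T[m];P=P[m];(c,w,a)=cv2.minAreaRect(P[:,:2].astype(np.float32)*1000)
    print(m.sum(),"tool min/max",T.min(0).round(),T.max(0).round(),"world c",np.round(c),np.round(w),round(a),"tray",w2t(c[0]/1e3,c[1]/1e3).round(3))
E
python3 - <<'E'
from h import *
ahead();e=t2w(-.06,-.02);go(e[0],e[1]-.022,.008,np.pi/2-.1,.25)
E
```

```text
time: 7.5
eef_pos: [0.4456, 0.0751, -0.0326]
tcp_rot: [0.733, 0.668, -0.093, -0.085]
contact_force: [0.9, 0.3, -0.8]
opening: -0.0
finger_force: 0.1
2360 tool min/max [ 12. -18. -55.] [ 30.  11. -39.] world c [456.  96.] [18. 28.] 85 tray [-0.119 -0.13 ]
row [12.26  1.8  -0.73] [-0.002  0.024  0.004] t 7.55
```

```bash
python3 -m crank '[[1.0,0.15,0,0,0.02,0.08],[2.0,0.4,-0.05,0,0.04,0.16],[3.0,0.7,-0.1,0,0.06,0.24],[4.1,1.1,-0.2,0,0.07,0.28],[5.2,1.5,-0.3,0,0.07,0.28],[6.3,1.9,-0.4,0,0.07,0.28]]'; python3 - <<'E'
from h import *
ahead();e=t2w(-.06,-.02);go(e[0],e[1]-.022,.008,np.pi/2-.38,.25);s=ctrl.get_state();print(s["eef_pos"]-.042*R.from_quat(s["tcp_rot"]).apply([0,0,1]))
E
```

```text
time: 8.15
eef_pos: [0.4705, 0.1338, -0.0337]
tcp_rot: [0.822, 0.556, -0.08, -0.094]
contact_force: [-3.8, -6.0, 9.4]
opening: -0.003
finger_force: 4.4
3086 tool min/max [ 12. -50. -54.] [ 35.   9. -33.] world c [470. 158.] [21. 62.] 64 tray [-0.09  -0.073]
row [ 6.13 -1.86  0.22] [ 0.004  0.025 -0.004] t 8.2
[0.48133182 0.13248754 0.00713961]
```

```bash
python3 -m crank '[[-0.2,0,-0.3,0,0,0],[-0.3,0,-0.4,0,0,0],[-0.3,0,-0.4,0,0,0]]'; python3 - <<'E'
from h import *
p,d,i=cam("wrist");a=cv2.resize(p,(768,576))[:420];cv2.imwrite("pics/w5.png",a)
import pickle;pickle.dump((i,d),open("w5.pkl","wb"))
E
```

```text
time: 8.5
eef_pos: [0.4704, 0.1316, -0.0309]
tcp_rot: [0.822, 0.555, -0.078, -0.095]
contact_force: [-0.2, -0.8, 0.4]
opening: -0.001
finger_force: 0.0
```

View pics/w5.png

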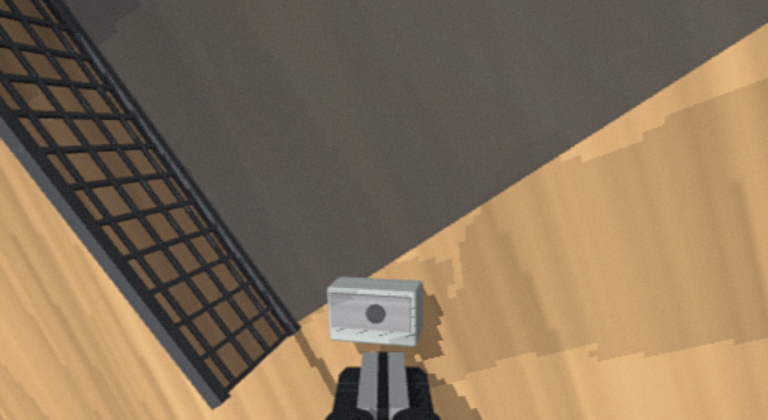

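The wrist view shows the sharpener at (373,312), upright at the tray mouth. It is just to the right of the near wall's end at (297,328).

```bash
python3 - <<'E'
from h import *
import pickle;i,d=pickle.load(open("w5.pkl","rb"))
q=ray(i,373/1.5,312/1.5,.014)[:2];print("sh",q,w2t(*q))
for u,v in((297,328),(580,143),(768,25)):q=ray(i,u/1.5,v/1.5,0)[:2];print(q,w2t(*q))
c=w2t(*ray(i,373/1.5,312/1.5,.014)[:2])
for y in(-.05,-.02):
  e=t2w(-.07,y-.024);go(*e,.010,np.pi/2+.0,.22)
E
```

```text
sh [0.48687177 0.15406996] [-0.07464599 -0.08152311]
[0.45180512 0.15261258] [-0.10905398 -0.07460328]
[0.55601353 0.17898808] [-0.00156287 -0.07375437]
[0.60128936 0.18945059] [ 0.04490222 -0.07435392]
row [ 3.24 -0.2  -0.03] [-0.03  -0.065 -0.375] t 8.55
row [ 5.68 -1.91  0.34] [-0.03  -0.065 -0.375] t 8.55
```

```bash
python3 -m crank '[[0.8,0,-0.05,0,0,-0.04],[1.7,-0.05,-0.05,-0.01,-0.02,-0.1],[2.6,-0.2,0,-0.01,-0.03,-0.17],[3.5,-0.5,0.05,-0.02,-0.05,-0.24],[4.4,-0.9,0.15,-0.03,-0.06,-0.31],[5.2,-1.4,0.25,-0.03,-0.06,-0.36],[5.7,-1.8,0.3,-0.03,-0.06,-0.37],[5.7,-1.8,0.3,-0.03,-0.06,-0.37]]'; python3 - <<'E'
from h import *
ahead();go(*t2w(-.07,-.044),.010,np.pi/2+.0,.22)
E
```

```text
time: 9.35
eef_pos: [0.4744, 0.1928, -0.0308]
tcp_rot: [0.704, 0.702, -0.076, -0.079]
contact_force: [0.4, -0.6, 0.0]
opening: -0.001
finger_force: 0.0
3132 tool min/max [ 12. -50. -51.] [ 47.  11. -30.] world c [461. 216.] [32. 68.] 75 tray [-0.085 -0.016]
row [-0.06 -0.12  0.05] [ 0.001 -0.004 -0.003] t 9.4
```

```bash
python3 -m crank '[[-1.5,0,0,0,0,0],[-3,0,0,0,0,0],[-3.5,0,-4,0,0,0],[-4,0,-8,0,0,0],[-4,0,-8,0,0,0]]'; python3 - <<'E'
from h import *
go(.5095,-.136,.06,np.pi/2-.46)
p,d,i=cam("top");cv2.imwrite("pics/t6.png",p)
E
```

```text
time: 9.9
eef_pos: [0.4977, 0.1493, 0.053]
tcp_rot: [0.706, 0.701, -0.071, -0.075]
contact_force: [1.2, -0.6, 0.8]
opening: -0.001
finger_force: 0.0
row [-28.54   2.08   3.03] [-0.204  0.043  0.451] t 9.9
```

```bash
python3 -m crank '[[-5,0.3,0,-0.05,0.01,0.1],[-10,0.7,0.5,-0.1,0.02,0.2],[-15,1.1,1,-0.15,0.03,0.3],[-20,1.5,2,-0.2,0.04,0.45],[-24,1.8,2.5,-0.2,0.043,0.451],[-28.5,2.1,3,-0.204,0.043,0.451],[-28.5,2.1,3,-0.204,0.043,0.451],[-28.5,2.1,3,-0.204,0.043,0.451]]'; python3 - <<'E'
from h import *
# blob positions of the bits in wrist depth
p,d,i=cam("wrist");v,u=np.mgrid[0:384,0:512]
P=(R.from_quat(i["orientation"]).apply((np.linalg.inv(i["K"])@np.stack([u*d,v*d,d]).reshape(3,-1)).T)+i["origin"])
m=((P[:,2]>.007)&(P[:,2]<.02)).reshape(384,512).astype(np.uint8)
n,l,st,_=cv2.connectedComponentsWithStats(m)
for k in range(1,n):
    if st[k,4]>150:print(st[k,4],cv2.minAreaRect((P[(l==k).ravel()][:,:2]*1000).astype(np.float32)))
go(.5095,-.136,.004,np.pi/2-.46)
E
```

```text
time: 10.75
eef_pos: [0.5025, -0.1345, 0.0109]
tcp_rot: [0.85, 0.527, -0.006, -0.005]
contact_force: [-1.0, 0.1, -0.2]
opening: -0.001
finger_force: 0.0
4115 ((605.0224609375, -149.6889190673828), (51.86457443237305, 24.56765365600586), 22.67394256591797)
3663 ((524.8213500976562, -105.42936706542969), (23.592134475708008, 52.04248046875), 61.95991134643555)
row [0.1  0.79 4.9 ] [-0.014  0.006  0.001] t 10.8
```

```bash
python3 -m crank '[[0.0,0.7,3.0,-0.014,0,0.03],[0.0,0.7,4.6,-0.014,0,0.03],[0.0,0.7,4.9,-0.014,0,0.03],[0.0,0.7,4.9,-0.014,0,0.03]]'; cat >> h.py <<'E'
def plan(c0,th0,c1,th1,n,half=.0235):
    "tip waypoints (behind the object by half) for object path c0->c1 whose long axis turns th0->th1, in the present tool frame"
    from scipy.interpolate import CubicHermiteSpline as H
    c0,c1=np.array(c0),np.array(c1);L=np.hypot(*(c1-c0));nr=lambda t:np.array([-np.sin(t),np.cos(t)])
    f=H([0,1],[c0,c1],[L*nr(th0),L*nr(th1)])
    for k in range(1,n+1):
        s=k/n;t=th0+(th1-th0)*s;q=f(s)-half*nr(t);print(k,end=" ");go(q[0],q[1],.004,np.pi/2+t)
E
python3 - <<'E'
from h import *
plan((.5248,-.1054),-.489,t2w(0.005,-.015),.24,24)
E
```

```text
time: 11.2
eef_pos: [0.5099, -0.1354, -0.036]
tcp_rot: [0.856, 0.517, -0.002, 0.002]
contact_force: [-2.3, -0.5, 6.0]
opening: 0.002
finger_force: 2.9
1 row [ 2.43 -0.05  0.18] [ 0.002  0.006 -0.026] t 11.2
2 row [ 3.86 -0.07  0.17] [ 0.002  0.006 -0.056] t 11.2
3 row [ 5.29 -0.15  0.16] [ 0.001  0.006 -0.087] t 11.2
4 row [ 6.73 -0.29  0.15] [ 0.001  0.006 -0.117] t 11.2
5 row [ 8.15 -0.49  0.14] [ 0.001  0.007 -0.147] t 11.2
6 row [ 9.58 -0.74  0.14] [ 0.001  0.007 -0.178] t 11.2
7 row [10.99 -1.05  0.13] [ 0.001  0.007 -0.208] t 11.2
8 row [12.4  -1.41  0.12] [ 0.001  0.007 -0.238] t 11.2
9 row [13.81 -1.82  0.11] [ 0.001  0.007 -0.269] t 11.2
10 row [15.2  -2.28  0.1 ] [ 0.001  0.007 -0.299] t 11.2
11 row [16.58 -2.78  0.09] [ 0.001  0.007 -0.33 ] t 11.2
12 row [17.95 -3.33  0.08] [ 0.001  0.007 -0.36 ] t 11.2
13 row [19.31 -3.91  0.07] [ 0.     0.007 -0.39 ] t 11.2
14 row [20.65 -4.54  0.06] [ 0.     0.007 -0.421] t 11.2
15 row [21.98 -5.2   0.05] [ 0.     0.007 -0.451] t 11.2
16 row [23.29 -5.89  0.04] [ 0.     0.007 -0.481] t 11.2
17 row [24.59 -6.62  0.03] [ 0.     0.007 -0.512] t 11.2
18 row [ 2.586e+01 -7.370e+00  2.000e-02] [-0.     0.007 -0.542] t 11.2
19 row [ 2.712e+01 -8.150e+00  1.000e-02] [-0.     0.007 -0.573] t 11.2
20 row [28.35 -8.96  0.  ] [-0.     0.007 -0.603] t 11.2
21 row [ 2.956e+01 -9.800e+00 -1.000e-02] [-0.     0.007 -0.633] t 11.2
22 row [ 3.075e+01 -1.065e+01 -2.000e-02] [-0.     0.007 -0.664] t 11.2
23 row [ 3.191e+01 -1.152e+01 -3.000e-02] [-0.001  0.007 -0.694] t 11.2
24 row [ 33.04 -12.41  -0.04] [-0.001  0.007 -0.724] t 11.2
```

```bash
sed -i 's/^OFF=.*/OFF=.0365/' h.py; python3 -m crank '[[0.5,-0.05,-0.5,0,0,0],[1.2,-0.05,-0.5,0,0,0],[2.2,-0.05,-0.5,0,0,-0.02],[3.3,-0.07,-0.5,0,0,-0.05],[4.6,-0.1,-0.5,0,0,-0.07],[6,-0.2,-0.5,0,0,-0.1],[7.4,-0.4,-0.5,0,0,-0.13],[8.8,-0.6,-0.5,0,0,-0.16],[10.2,-0.9,-0.5,0,0,-0.19],[11.3,-1.1,-0.5,0,0,-0.21]]'; python3 - <<'E'
from h import *
ahead()
E
```

```text
time: 12.2
eef_pos: [0.5534, -0.0303, -0.0325]
tcp_rot: [0.797, 0.604, -0.002, 0.003]
contact_force: [-0.6, -0.8, 0.6]
opening: -0.001
finger_force: 0.1
5536 tool min/max [ 12. -27. -51.] [ 35.  26. -42.] world c [559.  -7.] [23. 52.] 75 tray [-0.043 -0.256]
```

```bash
python3 - <<'E'
from h import *
plan((.559,-.007),-.27,t2w(0.008,-.015),.24,19)
E
```

```text
1 row [ 1.24 -0.06  0.  ] [ 0.002  0.006 -0.031] t 12.25
2 row [ 2.53 -0.08 -0.  ] [ 0.002  0.006 -0.058] t 12.25
3 row [ 3.82 -0.15 -0.01] [ 0.002  0.006 -0.084] t 12.25
4 row [ 5.11 -0.27 -0.02] [ 0.002  0.006 -0.111] t 12.25
5 row [ 6.39 -0.43 -0.03] [ 0.001  0.006 -0.138] t 12.25
6 row [ 7.67 -0.64 -0.03] [ 0.001  0.006 -0.165] t 12.25
7 row [ 8.95 -0.89 -0.04] [ 0.001  0.006 -0.192] t 12.25
8 row [10.23 -1.18 -0.05] [ 0.001  0.006 -0.219] t 12.25
9 row [11.49 -1.51 -0.06] [ 0.001  0.006 -0.246] t 12.25
10 row [12.75 -1.87 -0.07] [ 0.001  0.006 -0.272] t 12.25
11 row [14.   -2.26 -0.07] [ 0.001  0.006 -0.299] t 12.25
12 row [15.25 -2.69 -0.08] [ 0.001  0.006 -0.326] t 12.25
13 row [16.48 -3.14 -0.09] [ 0.001  0.006 -0.353] t 12.25
14 row [17.71 -3.62 -0.1 ] [ 0.001  0.006 -0.38 ] t 12.25
15 row [18.92 -4.12 -0.1 ] [ 0.001  0.006 -0.407] t 12.25
16 row [20.13 -4.64 -0.11] [ 0.001  0.006 -0.433] t 12.25
17 row [21.32 -5.18 -0.12] [ 0.001  0.006 -0.46 ] t 12.25
18 row [22.49 -5.74 -0.13] [ 0.     0.006 -0.487] t 12.25
19 row [23.66 -6.31 -0.14] [ 0.     0.006 -0.514] t 12.25
```

```bash
python3 -m crank '[[1.2,-0.05,0,0,0,-0.03],[2.5,-0.1,0,0,0,-0.06],[3.8,-0.15,0,0,0,-0.08],[5.1,-0.3,0,0,0,-0.11],[6.4,-0.4,0,0,0,-0.14],[7.7,-0.6,0,0,0,-0.165],[9,-0.9,0,0,0,-0.19],[10.2,-1.2,0,0,0,-0.22],[11.5,-1.5,0,0,0,-0.25],[12.7,-1.9,0,0,0,-0.27]]'; python3 - <<'E'
from h import *
ahead();go(*t2w(.008,-.0385),.004,np.pi/2+.24)
go(*t2w(.008,-.095),.004,np.pi/2+.12)
E
```

```text
time: 13.25
eef_pos: [0.5697, 0.0967, -0.0332]
tcp_rot: [0.709, 0.705, -0.002, 0.002]
contact_force: [0.6, -0.2, -0.0]
opening: -0.001
finger_force: 0.1
5609 tool min/max [ 12. -26. -52.] [ 35.  26. -42.] world c [570. 121.] [23. 52.] 90 tray [-0.002 -0.134]
row [11.72 -1.29 -0.15] [-0.001  0.006 -0.244] t 13.3
row [ 6.24  0.07 -0.11] [-0.001  0.006 -0.124] t 13.3
```

```bash
python3 -m crank '[[1.2,0,0,0,0,-0.03],[2.4,0,0,0,0,-0.05],[3.6,-0.05,0,0,0,-0.08],[4.9,-0.1,0,0,0,-0.1],[6.2,-0.2,0,0,0,-0.13],[7.5,-0.4,0,0,0,-0.16],[8.8,-0.6,0,0,0,-0.19],[10,-0.9,0,0,0,-0.22],[11,-1.1,0,0,0,-0.24],[11.6,-1.2,0,0,0,-0.24]]'; python3 - <<'E'
from h import *
ahead()
E
python3 -m crank '[[-1.5,0,0,0,0,0],[-3,0,0,0,0,0],[-4,0,-4,0,0,0],[-5,0,-7,0,0,0],[-5,0,-7,0,0,0]]'; python3 - <<'E'
from h import *
go(.605+.035*np.sin(.396),-.1497-.035*np.cos(.396),.06,np.pi/2+.396)
E
```

```text
time: 14.3
eef_pos: [0.5581, 0.2127, -0.0341]
tcp_rot: [0.62, 0.785, -0.003, 0.002]
contact_force: [0.2, -0.6, -0.5]
opening: 0.003
finger_force: 0.1
5715 tool min/max [ 12. -26. -54.] [ 35.  26. -43.] world c [553. 236.] [52. 23.] 13 tray [ 0.009 -0.018]
time: 14.85
eef_pos: [0.5751, 0.161, 0.0419]
tcp_rot: [0.622, 0.783, 0.001, 0.006]
contact_force: [1.2, -0.1, 0.0]
opening: 0.003
finger_force: 0.0
row [-34.37  -3.59   2.09] [ 0.008  0.009 -0.167] t 14.85
```

Eraser a is in at tray (0.009, −0.018). Eraser b is next.

```bash
python3 -m crank '[[-5,-0.5,0,0,0,-0.03],[-10,-1,0,0,0,-0.06],[-15,-1.5,0.3,0,0,-0.09],[-20,-2,0.8,0,0,-0.12],[-25,-2.6,1.4,0,0,-0.15],[-30,-3.2,2,0,0,-0.167],[-34.4,-3.6,2.1,0,0,-0.167],[-34.4,-3.6,2.1,0,0,-0.167],[-34.4,-3.6,5.5,0,0,-0.167],[-34.4,-3.6,7.4,0,0,-0.167]]';  python3 - <<'E'
from h import *
go(.605+.035*np.sin(.396),-.1497-.035*np.cos(.396),.004,np.pi/2+.396)
plan((.605,-.1497),.396,t2w(0.066,-.015),.24,28)
E
```

```text
time: 15.85
eef_pos: [0.6128, -0.181, -0.0365]
tcp_rot: [0.554, 0.833, -0.003, 0.001]
contact_force: [-25.0, 10.8, 144.6]
opening: 0.0
finger_force: 83.9
row [-0.31  0.48 -0.41] [-0.004  0.004  0.001] t 15.85
1 row [ 2.26  0.52 -0.42] [-0.004  0.004  0.007] t 15.85
2 row [ 3.67  0.66 -0.42] [-0.004  0.004  0.012] t 15.85
3 row [ 5.05  0.89 -0.43] [-0.004  0.004  0.018] t 15.85
4 row [ 6.41  1.2  -0.44] [-0.004  0.004  0.023] t 15.85
5 row [ 7.76  1.59 -0.44] [-0.004  0.004  0.029] t 15.85
6 row [ 9.09  2.05 -0.45] [-0.004  0.004  0.035] t 15.85
7 row [10.41  2.57 -0.46] [-0.004  0.004  0.04 ] t 15.85
8 row [11.71  3.15 -0.47] [-0.004  0.004  0.046] t 15.85
9 row [13.01  3.78 -0.47] [-0.004  0.004  0.051] t 15.85
10 row [14.29  4.45 -0.48] [-0.004  0.004  0.057] t 15.85
11 row [15.57  5.15 -0.49] [-0.004  0.004  0.062] t 15.85
12 row [16.85  5.89 -0.5 ] [-0.004  0.004  0.068] t 15.85
13 row [18.12  6.65 -0.51] [-0.004  0.004  0.074] t 15.85
14 row [19.38  7.42 -0.52] [-0.004  0.004  0.079] t 15.85
15 row [20.65  8.2  -0.52] [-0.004  0.004  0.085] t 15.85
16 row [21.92  8.98 -0.53] [-0.004  0.004  0.09 ] t 15.85
17 row [23.19  9.75 -0.54] [-0.004  0.004  0.096] t 15.85
18 row [24.47 10.51 -0.55] [-0.004  0.004  0.101] t 15.85
19 row [25.75 11.25 -0.56] [-0.004  0.004  0.107] t 15.85
20 row [27.04 11.97 -0.57] [-0.004  0.004  0.113] t 15.85
21 row [28.34 12.65 -0.57] [-0.004  0.004  0.118] t 15.85
22 row [29.64 13.29 -0.58] [-0.004  0.004  0.124] t 15.85
23 row [30.97 13.89 -0.59] [-0.004  0.004  0.129] t 15.85
24 row [32.3  14.43 -0.6 ] [-0.004  0.004  0.135] t 15.85
25 row [33.65 14.91 -0.61] [-0.004  0.004  0.14 ] t 15.85
26 row [35.02 15.32 -0.61] [-0.004  0.004  0.146] t 15.85
27 row [36.41 15.65 -0.62] [-0.004  0.004  0.152] t 15.85
28 row [37.82 15.91 -0.63] [-0.004  0.004  0.157] t 15.85
```

The descent to eraser b pressed the fingers on the desk: the reading was 145 N, over the 120 N wrist limit. I'll back off straight away and check the state.

```bash
python3 -m crank '[[0,0.5,-1.5,0,0,0],[-0.3,0.5,-1.5,0,0,0],[-0.3,0.5,-1.5,0,0,0],[-0.3,0.5,-1.5,0,0,0]]';  python3 - <<'E'
from h import *
ahead();go(.605+.035*np.sin(.396),-.1497-.035*np.cos(.396),.005,np.pi/2+.396)
E
```

```text
time: 16.25
eef_pos: [0.6194, -0.1806, -0.021]
tcp_rot: [0.553, 0.833, -0.003, 0.001]
contact_force: [-0.6, -0.4, -0.1]
opening: -0.005
finger_force: 0.0
5115 tool min/max [ 22. -27. -39.] [ 46.  25. -30.] world c [ 605. -150.] [52. 24.] 23 tray [-0.032 -0.405]
row [-0.1  -0.13  1.04] [-0.003  0.005  0.004] t 16.3
```

```bash
python3 -m crank '[[0,-0.1,0.5,0,0,0],[0,-0.1,0.9,0,0,0],[0,-0.1,1.0,0,0,0],[0,-0.1,1.0,0,0,0]]';  python3 - <<'E'
from h import *
plan((.605,-.1497),.396,t2w(0.066,-.015),.24,28)
E
```

```text
time: 16.7
eef_pos: [0.6187, -0.181, -0.0311]
tcp_rot: [0.553, 0.833, -0.003, 0.001]
contact_force: [-0.6, -0.3, 0.2]
opening: 0.0
finger_force: 0.0
1 row [ 2.49 -0.01  0.13] [-0.003  0.005  0.009] t 16.7
2 row [3.89 0.13 0.12] [-0.003  0.005  0.015] t 16.7
3 row [5.27 0.36 0.11] [-0.003  0.005  0.02 ] t 16.7
4 row [6.63 0.67 0.1 ] [-0.003  0.005  0.026] t 16.7
5 row [7.98 1.07 0.09] [-0.003  0.005  0.031] t 16.7
6 row [9.31 1.53 0.08] [-0.003  0.005  0.037] t 16.7
7 row [10.62  2.05  0.08] [-0.003  0.005  0.043] t 16.7
8 row [11.93  2.64  0.07] [-0.003  0.005  0.048] t 16.7
9 row [13.22  3.27  0.06] [-0.003  0.005  0.054] t 16.7
10 row [14.51  3.94  0.05] [-0.003  0.005  0.059] t 16.7
11 row [15.78  4.65  0.04] [-0.003  0.005  0.065] t 16.7
12 row [17.06  5.39  0.03] [-0.003  0.005  0.07 ] t 16.7
13 row [18.33  6.15  0.02] [-0.003  0.005  0.076] t 16.7
14 row [1.959e+01 6.920e+00 1.000e-02] [-0.003  0.005  0.082] t 16.7
15 row [20.86  7.7   0.  ] [-0.003  0.005  0.087] t 16.7
16 row [ 2.212e+01  8.490e+00 -1.000e-02] [-0.003  0.005  0.093] t 16.7
17 row [ 2.339e+01  9.260e+00 -1.000e-02] [-0.003  0.005  0.098] t 16.7
18 row [ 2.467e+01  1.003e+01 -2.000e-02] [-0.003  0.005  0.104] t 16.7
19 row [25.95 10.77 -0.03] [-0.003  0.005  0.109] t 16.7
20 row [27.23 11.49 -0.04] [-0.003  0.005  0.115] t 16.7
21 row [28.53 12.18 -0.05] [-0.003  0.005  0.121] t 16.7
22 row [29.84 12.82 -0.06] [-0.003  0.005  0.126] t 16.7
23 row [31.16 13.42 -0.07] [-0.003  0.005  0.132] t 16.7
24 row [32.49 13.96 -0.08] [-0.003  0.005  0.137] t 16.7
25 row [33.84 14.45 -0.09] [-0.003  0.005  0.143] t 16.7
26 row [35.21 14.86 -0.09] [-0.003  0.005  0.148] t 16.7
27 row [36.6 15.2 -0.1] [-0.003  0.005  0.154] t 16.7
28 row [38.   15.46 -0.11] [-0.003  0.005  0.16 ] t 16.7
```

```bash
python3 - <<'E'
from h import *
plan((.605,-.1497),.396,(.594,.0),-.25,12)
E
```

```text
1 row [ 2.32 -0.14  0.13] [-0.003  0.005  0.057] t 16.7
2 row [ 3.59 -0.16  0.12] [-0.003  0.005  0.111] t 16.7
3 row [ 4.87 -0.1   0.11] [-0.003  0.005  0.165] t 16.7
4 row [6.14 0.02 0.11] [-0.003  0.006  0.219] t 16.7
5 row [7.42 0.22 0.1 ] [-0.003  0.006  0.273] t 16.7
6 row [8.68 0.48 0.09] [-0.002  0.006  0.327] t 16.7
7 row [9.93 0.8  0.08] [-0.002  0.006  0.38 ] t 16.7
8 row [11.16  1.19  0.08] [-0.002  0.006  0.434] t 16.7
9 row [12.36  1.64  0.07] [-0.002  0.006  0.488] t 16.7
10 row [13.53  2.15  0.06] [-0.002  0.006  0.542] t 16.7
11 row [14.67  2.71  0.05] [-0.002  0.006  0.596] t 16.7
12 row [15.76  3.34  0.05] [-0.002  0.006  0.65 ] t 16.7
```

```bash
python3 -m crank '[[1.2,-0.1,0,0,0,0],[2.3,-0.15,0,0,0,0.05],[3.6,-0.15,0,0,0,0.11],[4.9,-0.1,0,0,0,0.165],[6.1,0,0,0,0,0.22],[7.4,0.2,0,0,0,0.27],[8.7,0.5,0,0,0,0.33],[9.9,0.8,0,0,0,0.38],[11.2,1.2,0,0,0,0.43],[12.2,1.6,0,0,0,0.48]]';  python3 - <<'E'
from h import *
ahead()
plan((.594,-.025),-.1,t2w(.066,-.015),.24,10)
E
```

```text
time: 17.7
eef_pos: [0.5859, -0.0613, -0.031]
tcp_rot: [0.735, 0.678, -0.002, 0.002]
contact_force: [0.6, -1.0, 0.5]
opening: 0.002
finger_force: 0.1
5436 tool min/max [ 12. -27. -49.] [ 35.  26. -40.] world c [587. -38.] [23. 52.] 85 tray [-0.023 -0.292]
1 row [3.98 0.67 0.11] [-0.     0.006 -0.016] t 17.75
2 row [6.79 0.91 0.1 ] [-0.     0.006 -0.05 ] t 17.75
3 row [9.61 1.17 0.08] [-0.     0.006 -0.084] t 17.75
4 row [12.44  1.41  0.07] [-0.     0.006 -0.118] t 17.75
5 row [15.27  1.6   0.05] [-0.001  0.006 -0.152] t 17.75
6 row [18.08  1.7   0.03] [-0.001  0.006 -0.186] t 17.75
7 row [2.087e+01 1.660e+00 2.000e-02] [-0.001  0.006 -0.22 ] t 17.75
8 row [23.64  1.45  0.  ] [-0.001  0.006 -0.254] t 17.75
9 row [ 2.636e+01  1.040e+00 -1.000e-02] [-0.001  0.006 -0.288] t 17.75
10 row [29.05  0.37 -0.03] [-0.001  0.006 -0.322] t 17.75
```

```bash
python3 -m crank '[[1.2,0.05,0,0,0,0.04],[2.4,0.1,0,0,0,0.08],[3.6,0.2,0,0,0,0.12],[4.8,0.4,0,0,0,0.16],[6.0,0.6,0,0,0,0.19],[7.2,0.85,0,0,0,0.2],[8.4,1.1,0,0,0,0.2],[9.6,1.35,0,0,0,0.19],[10.8,1.6,0,0,0,0.17],[12.0,1.8,0,0,0,0.14]]';  python3 - <<'E'
from h import *
ahead();go(*t2w(.066,-.0385),.0045,np.pi/2+.24)
E
```

```text
time: 18.75
eef_pos: [0.6144, 0.0565, -0.0319]
tcp_rot: [0.78, 0.626, -0.002, 0.003]
contact_force: [0.4, -0.3, -0.7]
opening: -0.003
finger_force: 0.1
5504 tool min/max [ 12. -27. -50.] [ 35.  25. -41.] world c [619.  80.] [23. 52.] 78 tray [ 0.036 -0.185]
row [16.7  -3.81 -0.08] [ 0.001  0.006 -0.456] t 18.8
```

```bash
python3 - <<'E'
from h import *
plan((.619,.080),-.215,t2w(.064,-.015),.24,14)
E
```

```text
1 row [ 1.12 -0.01  0.06] [ 0.002  0.006 -0.034] t 18.8
2 row [ 2.34 -0.04  0.05] [ 0.002  0.006 -0.066] t 18.8
3 row [ 3.57 -0.13  0.05] [ 0.002  0.006 -0.099] t 18.8
4 row [ 4.78 -0.29  0.04] [ 0.002  0.006 -0.131] t 18.8
5 row [ 6.   -0.5   0.03] [ 0.002  0.006 -0.164] t 18.8
6 row [ 7.21 -0.76  0.02] [ 0.001  0.006 -0.196] t 18.8
7 row [ 8.41 -1.06  0.02] [ 0.001  0.006 -0.229] t 18.8
8 row [ 9.61 -1.4   0.01] [ 0.001  0.006 -0.261] t 18.8
9 row [10.79 -1.78  0.  ] [ 0.001  0.006 -0.294] t 18.8
10 row [ 1.198e+01 -2.180e+00 -1.000e-02] [ 0.001  0.006 -0.326] t 18.8
11 row [ 1.315e+01 -2.610e+00 -1.000e-02] [ 0.001  0.006 -0.359] t 18.8
12 row [14.31 -3.06 -0.02] [ 0.001  0.006 -0.391] t 18.8
13 row [15.47 -3.52 -0.03] [ 0.001  0.006 -0.424] t 18.8
14 row [16.61 -3.99 -0.03] [ 0.001  0.006 -0.456] t 18.8
```

```bash
python3 -m crank '[[1.1,0,0,0,0,-0.03],[2.3,0,0,0,0,-0.07],[3.6,-0.1,0,0,0,-0.1],[4.8,-0.3,0,0,0,-0.13],[6,-0.5,0,0,0,-0.16],[7.2,-0.75,0,0,0,-0.2],[8.4,-1.05,0,0,0,-0.23],[9.6,-1.4,0,0,0,-0.26],[10.8,-1.8,0,0,0,-0.29],[11.8,-2.15,0,0,0,-0.32]]';  python3 - <<'E'
from h import *
ahead();go(*t2w(.064,-.0385),.0045,np.pi/2+.24)
E
```

```text
time: 19.8
eef_pos: [0.6187, 0.1766, -0.0328]
tcp_rot: [0.67, 0.742, -0.002, 0.002]
contact_force: [0.5, -0.5, -0.7]
opening: -0.001
finger_force: 0.1
6569 tool min/max [ 12. -50. -53.] [ 60.  47. -42.] world c [614. 213.] [97. 48.] 6 tray [ 0.062 -0.055]
row [ 5.14 -0.17 -0.11] [-0.001  0.006 -0.136] t 19.85
```

```bash
python3 -m crank '[[1.1,0,0,0,0,-0.03],[2.2,-0.02,0,0,0,-0.06],[3.3,-0.08,0,0,0,-0.1],[4.3,-0.15,0,0,0,-0.13],[4.8,-0.2,0,0,0,-0.13],[4.8,-0.2,0,0,0,-0.13]]'
python3 -m crank '[[-1.5,0,0,0,0,0],[-3,0,0,0,0,0],[-5,0,-4,0,0,0],[-9,0,-8,0,0,0],[-14,0,-12,0,0,0],[-19,0,-14,0,0,0],[-24,0,-15,0,0,0],[-29,0,-15,0,0,0],[-29,0,-15,0,0,0]]'; python3 - <<'E'
from h import *
p,d,i=cam("top")
cv2.imwrite("pics/t9.png",cv2.resize(p[120:300,50:320],None,fx=2.9,fy=2.9,interpolation=cv2.INTER_CUBIC))
E
```

```text
time: 20.45
eef_pos: [0.6118, 0.2238, -0.0332]
tcp_rot: [0.621, 0.784, -0.003, 0.002]
contact_force: [-0.8, -0.2, 0.1]
opening: 0.003
finger_force: 0.0
time: 21.35
eef_pos: [0.6791, -0.0651, 0.1206]
tcp_rot: [0.623, 0.782, -0.002, 0.004]
contact_force: [0.1, 0.8, -0.3]
opening: -0.001
finger_force: 0.0
```

View pics/t9.png

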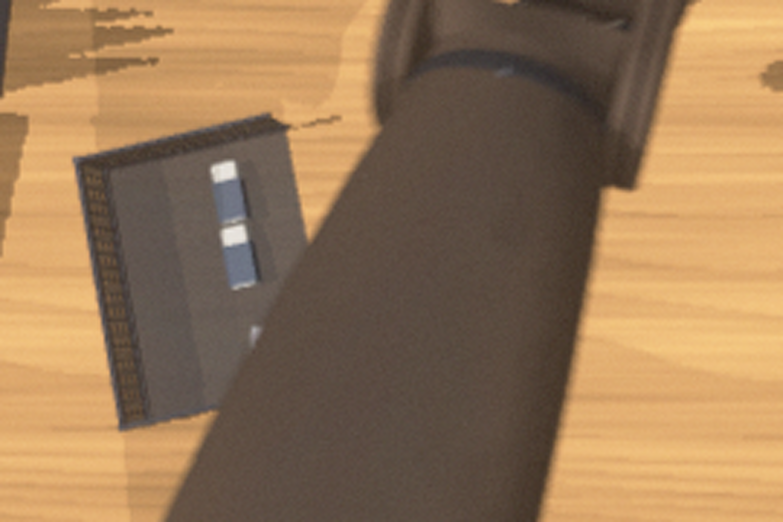

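The top view shows both erasers end to end inside the tray at crop (228,192) and (238,258). The sharpener's left part is at (256,338), so its centre is roughly 40 mm past the open edge. The tray's back corner hasn't moved, and the arm is clear.

```bash
python3 -c "
from plant import ctrl
print(ctrl.sign_off())"
```

```text
the job is handed in; nothing more can be done
None
```

I swept both erasers and the sharpener into the tray and handed the job in, with no verdict returned; it may be judged a failure, because while lowering to eraser b I pressed the fingers on the desk and read about 145 N, over the 120 N wrist limit.

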